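Scan a fruit-sample canister, find which way its lid opens, hold the lid up

ROBOT

A 6-joint arm with a two-finger parallel gripper is mounted at the origin on the work surface. World frame = base frame: x ahead of the robot, y to its left, z up, the work surface at z = 0. Lengths are in m, angles in rad, forces in N, time in s.
With the tool pointing down it reaches from about 0.375 to 0.975 m from the base axis. Payload 3.8 kg.
Tool frame: the origin (TCP) lies at the very end of the fingers, on their centre line; the grasp point (between the pads) lies 19 mm behind it; z points along the fingers, y is the line along which they close (so a half turn about z gives the same grasp; the last joint's range is limited). The gripper opens to 85 mm and grips with 20 to 120 N. Pads are 22 mm wide; open, the fingers measure 114 mm over their backs; the gripper's body (76 mm by 85 mm) begins 54 mm behind the grasp point. The pads swing forward as they close: fully open they stand 13 mm farther back than shut.
Start: joints at [1.274, 0.264, 1.604, -0, 1.274, -0.037], TCP at [0.173, 0.652, 0.231] pointing down, gripper open.
Joint ranges: [-2.63, 2.63], [-0.94, 2.18], [0.31, 2.57], [-1.31, 4.45], [0, 2.66], [-2.55, 2.55]. Speed limits (rad/s): [2.57, 2.57, 3.14, 3.14, 3.14, 3.14].

INTERFACE

Orientations are given as a rotation vector (axis times angle).
In Python, from workcell import read_state, read_camera, calibration, finish_job gives the robot as it stands.
- The arm moves only by the tool step_arm, never from a script. Its argument "commands" is a list of rows, each an object of numbers: "fingers": the gripper's target within -1 to 1 (shut at 1, half-way at 0, fully open at -1); "dx", "dy", "dz": the shift along the tool's x, y, z in m; "roll": the turn about the tool's z in degrees. In form: [{"fingers": .., "dx": .., "dy": .., "dz": .., "roll": ..}, ...]. A call has 1 to 8 rows; each row is the pose to reach, as a shift and turn from the pose commanded when the call began, along the tool's axes at that moment; what a row does not reach only later rows make up. A row lasts 1/8 s, in which the tool goes at most 62.5 mm and 10.7 degrees, less where a joint would pass 70% of its speed; a pose out of reach is approached as far as the arm can. A call with a gripper value outside its range is refused whole. The fingers move at their own pace and stop on an object; "squeeze" is the grip in N (left out, the last holds). Time passes only in rows, so rows that repeat a pose let the fingers close. It gives the time, the measured TCP pose, the force, the opening and the grip force at its end, in the units of the state.
- read_state(): the state, without advancing time (a new reading comes with each control period).
- read_camera(name): name is "side" or "top" or "wrist"; returns (picture, depth): 384x512x3 uint8, blue, green, red; 384x512 float32, m along the optical axis (not along the pixel's ray), 0 where there is no reading.
- calibration(name): a dict with "intrinsics" (3x3 intrinsics, pixels), "world_to_cam" (4x4, takes a point from world to camera coordinates). Camera axes: x right, y up, looking along -z (the intrinsics and any distortion apply to the point x, -y, -z); pixel columns grow to the right and rows downward; lengths in m; the calibration is good to about 2 mm. A picture is of the moment at which its call begins: read the wrist's pose just before it. calibration takes no time and is no camera call; for the wrist camera it gives the pose at the moment of the call.
- finish_job(): hands the job in; it is judged then, once.
The state is a dict: "time": time; "q": joint angles; "joint_vel": joint speeds; "joint_torque": joint torques, N m; "tool_pos": TCP position; "tcp_rot": TCP orientation; "wrist_force": force on the tool from outside, world axes, zero at the start; "torque": the same for the moment, N m; "width": opening from 0.0 (shut) to 1.0 (fully open); "grip_force": force on a finger pad.
Only numpy, scipy, OpenCV 4.12 (cv2) and the standard library are available. Lean on these libraries where they do the work, as an engineer would, in place of code of your own. Each camera call takes 0.05 s, during which the arm holds its last target. There are 200 camera calls.

TASK

Of the two sample canisters on the stand, take the one standing right in front of the scanner: turn it until its bar-code label squarely faces the scanner and leave it still like that for about a second. Then open it: its part-turn lid may open either clockwise or anticlockwise, so try both ways, lift the lid off (after the scan the canister may face anywhere) and finish while still holding the lid in the gripper, level and steady, straight above its canister and about 8 cm clear of the rim. Leave the other canister and the things lying about alone.

Things in the scene. Friction and masses are not known exactly. Their poses are not given: they have to be found in the camera images.
- can_a: Steel canister fixed in a round turntable. Origin: its underside's centre, on the turning axis, 12 mm above the table. Body 62 mm wide, 10 to 76 mm above the origin; 50 mm wide neck up to the rim at 91 mm. +x points out through the middle of the bar-code label on its side; a small fin on the 90 mm wide flange is on that side. Turns about z without limit, stiffly (0.35 N m), and stays where left.
- can_b: Steel canister fixed in a round turntable. Origin: its underside's centre, on the turning axis, 12 mm above the table. Body 62 mm wide, 10 to 76 mm above the origin; 50 mm wide neck up to the rim at 91 mm. +x points out through the middle of the bar-code label on its side; a small fin on the 90 mm wide flange is on that side. Turns about z without limit, stiffly (0.35 N m), and stays where left.
- lid_a: Black ribbed lid of can_a, 54 mm wide, 19 mm tall, lying on the rim. Origin: centre of its underside, at rim height, z up; hidden lugs reach 12 mm below. Light bar on top: its x axis, starting within 0.1 rad of the canister's. One way it stops about 0.35 rad from the canister's x, then drags the canister; the other way it lifts off from 1.1 rad up to its stop at about 1.9. Which way is unknown. 80 g.
- lid_b: Black ribbed lid of can_b, 54 mm wide, 19 mm tall, lying on the rim. Origin: centre of its underside, at rim height, z up; hidden lugs reach 12 mm below. Light bar on top: its x axis, starting within 0.1 rad of the canister's. One way it stops about 0.35 rad from the canister's x, then drags the canister; the other way it lifts off from 1.1 rad up to its stop at about 1.9. Which way is unknown. 80 g.
- scanner_eye (a point): Centre of the dark window of the scanner, a grey block 50 x 70 x 80 mm (depth, width, height) fixed on the stand's far side behind one canister; the window is on its face towards the robot, 50 mm above the stand. The canister to open is under 180 mm from it (horizontally), the other over 200 mm. A label dispenser, 75 mm tall, stands behind the other canister.
- weight: Brass weight, 28 mm across, 34 mm tall, standing between the canisters; origin at the centre of its underside. Leave alone.
- tape: Roll of tape lying flat, 90 mm across, 24 mm tall, on the table between the robot and the stand; origin centre of underside. Leave alone.
- stapler_pad: Black ink pad, 75 x 50 x 22 mm, on the table; origin centre of underside. Leave alone.
- mug: White mug, 76 mm across, 85 mm tall, left of the stand; origin centre of underside. Leave alone.
- note_block: Block of paper notes, 90 x 90 x 30 mm, on the table; origin centre of underside. Leave alone.
Things that resemble listed ones, but are neither listed nor needed, are in the scene too. Leave any orange or yellow look-alike of the lid_a alone.

How it is judged:
On the way, in this order (a step that is already met when the one before it is completed fails the run):
1. the label of the canister in front of the scanner faces the scanner and the canister is still (((horizontal distance between can_a and scanner_eye below 0.18 m and x of scanner_eye in the frame of can_a above 0.04 m and y of scanner_eye in the frame of can_a between -0.035 and 0.035 m and angular speed of can_a below 0.1 rad/s) or (horizontal distance between can_b and scanner_eye below 0.18 m and x of scanner_eye in the frame of can_b above 0.04 m and y of scanner_eye in the frame of can_b between -0.035 and 0.035 m and angular speed of can_b below 0.1 rad/s))), for 0.5 s.
2. its lid is free of the neck (((horizontal distance between can_a and scanner_eye below 0.18 m and z of lid_a in the frame of can_a above 0.111 m) or (horizontal distance between can_b and scanner_eye below 0.18 m and z of lid_b in the frame of can_b above 0.111 m))), for 0.1 s.
At the end, for the whole second after the job is handed in: The lid of the canister in front of the scanner is in the fingers, underside over 40 mm above the rim, within 80 mm sideways of the axis, tilt under 0.35 rad, slower than 0.03 m/s, not touching the canister; the other lid is within 15 mm of its start (((horizontal distance between can_a and scanner_eye below 0.18 m and z of lid_a in the frame of can_a above 0.131 m and horizontal distance between lid_a and can_a below 0.08 m and angle between lid_a's own z axis and vertical below 0.35 rad and contact force between the fingers and lid_a above 0.5 N and contact force between lid_a and can_a below 0.05 N and linear speed of lid_a below 0.03 m/s and distance of lid_b from where it was at the start of the episode below 0.015 m) or (horizontal distance between can_b and scanner_eye below 0.18 m and z of lid_b in the frame of can_b above 0.131 m and horizontal distance between lid_b and can_b below 0.08 m and angle between lid_b's own z axis and vertical below 0.35 rad and contact force between the fingers and lid_b above 0.5 N and contact force between lid_b and can_b below 0.05 N and linear speed of lid_b below 0.03 m/s and distance of lid_a from where it was at the start of the episode below 0.015 m))); the arm keeps its last pose, push and grip.
It fails at once if the other canister is turned or its lid disturbed ((not (horizontal distance between can_a and scanner_eye below 0.18 m) and (distance of lid_a from where it was at the start of the episode above 0.015 m or angular speed of can_a above 0.5 rad/s)) or (not (horizontal distance between can_b and scanner_eye below 0.18 m) and (distance of lid_b from where it was at the start of the episode above 0.015 m or angular speed of can_b above 0.5 rad/s))).
It fails at once if a bystander is pushed about (distance of any of weight, tape, stapler_pad, mug, note_block from where it was at the start of the episode above 0.03 m).
It also fails if it takes over 56 s, if anything falls off the work surface, if the arm or the gripper's body presses on something with over 40 N, if the wrist force passes 120 N, or if a joint passes its speed limit or range.

## Working session

There is one attempt and no reset: what is moved stays moved. The work goes in short steps, Python scripts to look and compute and a tool call to move; the robot and the scene stay as the last step left them, time stands still between calls to the robot, and variables do not carry over. Pictures are saved under pics/ and viewed, at most 10 in all, crops included, and the job is handed in when it is done.

Besides the shell and the picture viewer there is one more tool, called after "Request:" by a JSON object that holds its "name" and its "arguments". step_arm: Moves the arm, as the interface text tells. Its arguments: {"type":"object","properties":{"commands":{"type":"array","items":{"type":"object","properties":{"fingers":{"type":"number"},"dx":{"type":"number"},"dy":{"type":"number"},"dz":{"type":"number"},"roll":{"type":"number"}}}},"squeeze":{"type":"number"}},"required":["commands"]}

```bash
mkdir -p pics; cat > h.py <<'E'
import numpy as np, cv2
from workcell import read_state, read_camera, calibration, finish_job
def ray(c,u,v):
    K=np.array(c["intrinsics"]);T=np.array(c["world_to_cam"]);R=T[:3,:3];t=T[:3,3]
    p=np.linalg.inv(K)@[u,v,1]; d=R.T@np.array([p[0],-p[1],-p[2]]); return -R.T@t,d
def onz(c,u,v,z):
    o,d=ray(c,u,v); return o+d*(z-o[2])/d[2]
def bydepth(c,u,v,dep):
    o,d=ray(c,u,v); return o+d*dep
def proj(c,P):
    K=np.array(c["intrinsics"]);T=np.array(c["world_to_cam"]);q=T[:3,:3]@P+T[:3,3]
    w=K@[q[0],-q[1],-q[2]]; return w[:2]/w[2]
E
python3 - <<'E'
from h import *
a,da=read_camera("top");b,db=read_camera("side")
np.savez("s0.npz",a=a,da=da,b=b,db=db)
cv2.imwrite("pics/0.png",np.vstack([cv2.resize(a,(800,600))[:,:]]));cv2.imwrite("pics/1.png",cv2.resize(b,(800,600)))
c=calibration("top");print(c)
s=read_state();print(s)
E
```

```text
{'intrinsics': array([[484.52730222,   0.        , 254.40914803],
       [  0.        , 484.52730222, 198.85500165],
       [  0.        ,   0.        ,   1.        ]]), 'world_to_cam': array([[ 0.01707587, -0.99982556,  0.00756749,  0.08278454],
       [ 0.99159384,  0.01790518,  0.1281447 , -0.5059105 ],
       [-0.12825784,  0.0053157 ,  0.99172661, -1.28446988],
       [ 0.        ,  0.        ,  0.        ,  1.        ]])}
{'time': 0.1, 'q': array([ 1.27411632e+00,  2.64689389e-01,  1.60526796e+00, -3.03136758e-05,
        1.27372168e+00, -3.69187677e-02]), 'joint_vel': array([-0.0002114 , -0.00226561, -0.00213132, -0.00196157, -0.0019517 ,
        0.00103372]), 'joint_torque': array([-8.21031645e-04, -5.16699171e+01, -3.68594348e+01, -9.31262662e-05,
        6.22141917e-03,  2.61671585e-05]), 'tool_pos': array([0.17319766, 0.65169496, 0.23006226]), 'tcp_rot': array([-0.40683054, -3.11481717,  0.00323902]), 'wrist_force': array([ 0.13093425, -0.13842299, -0.07131776]), 'torque': array([ 0.00296641,  0.01125398, -0.00982008]), 'grip_force': 0.0, 'width': 1.0012971418116512}
```

View pics/0.png

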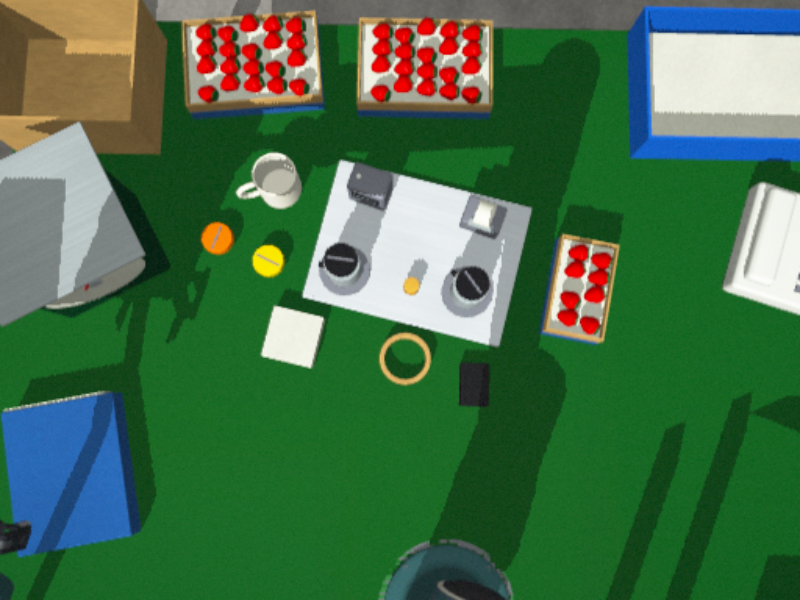

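View pics/1.png

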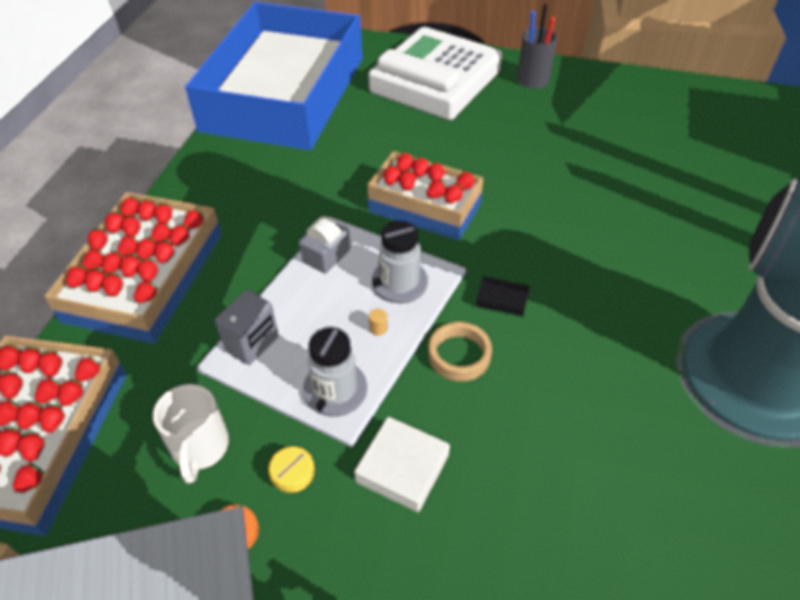

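The wanted lid is the black one in front of the dark grey scanner, at (340,262) in the top view (800 px scale). It could be mistaken for the black lid at (472,284), which stands before the label dispenser (482,215), the orange disc at (217,238) or the yellow disc at (268,260). The side view agrees: the scanner is at (247,325) and the target lid at (330,345), with its fin and label at (320,395). I'll check this in one crop and measure.

```bash
python3 - <<'E'
from h import *
d=np.load("s0.npz");a,da,b,db=[d[k] for k in("a","da","b","db")]
ct=calibration("top");cs=calibration("side")
h,w=da.shape
def cloud(c,dep):
    v,u=np.mgrid[:h,:w];o,_=ray(c,0,0);K=np.array(c["intrinsics"]);R=np.array(c["world_to_cam"])[:3,:3]
    p=np.stack([u,v,np.ones_like(u)],-1)@np.linalg.inv(K).T
    return o+(p*[1,-1,-1])@R*dep[...,None]
Pt=cloud(ct,da);Ps=cloud(cs,db);np.savez("cl.npz",Pt=Pt,Ps=Ps)
s=512/800
def med(P,u,v,r=2):
    u=int(u*s);v=int(v*s);return np.median(P[v-r:v+r+1,u-r:u+r+1].reshape(-1,3),0).round(4)
for n,u,v in[("lidL",340,255),("lidR",472,284),("scan top",370,175),("stand",400,240),("flange",360,278),("table",450,420)]:print(n,med(Pt,u,v))
for n,u,v in[("lidL",325,345),("stand",300,300),("scan top",245,310)]:print("side",n,med(Ps,u,v))
# lid mask
for nm,P,im in(("top",Pt,a),("side",Ps,b)):
  for cx,cy in((.0,.0),):
    z0=med(Pt,340,255);m=(abs(P[...,2]-z0[2])<.006)&(np.hypot(P[...,0]-z0[0],P[...,1]-z0[1])<.045)
    q=P[m];print(nm,len(q),(q.min(0)+q.max(0))/2,q.mean(0))
m=(Pt[...,2]>med(Pt,370,175)[2]-.006)&(np.hypot(*(Pt[...,:2]-med(Pt,370,175)[:2]).transpose(2,0,1))<.06)
q=Pt[m];print("scanner",len(q),cv2.boxPoints(cv2.minAreaRect(q[:,:2].astype(np.float32))))
A=cv2.resize(a[90:200,180:330],(800,587),interpolation=cv2.INTER_CUBIC)
cv2.imwrite("pics/2.png",A)
E
```

```text
lidL [0.5833 0.1894 0.1221]
lidR [ 0.5407 -0.0283  0.1206]
scan top [0.7289 0.1448 0.0916]
stand [0.6361 0.0893 0.0123]
flange [0.5626 0.1596 0.0249]
table [ 3.195e-01 -3.900e-03  2.000e-04]
side lidL [0.5808 0.1932 0.1222]
side stand [0.6815 0.0469 0.0126]
side scan top [0.7175 0.1457 0.0928]
top 342 [0.5786115  0.18810409 0.122188  ] [0.57820859 0.18775871 0.12173095]
side 506 [0.5771824  0.18940919 0.12091826] [0.57613349 0.1906096  0.12212231]
scanner 460 [[0.6866913  0.11816406]
 [0.73350835 0.1030086 ]
 [0.7547933  0.16876012]
 [0.7079762  0.18391559]]
```

View pics/2.png

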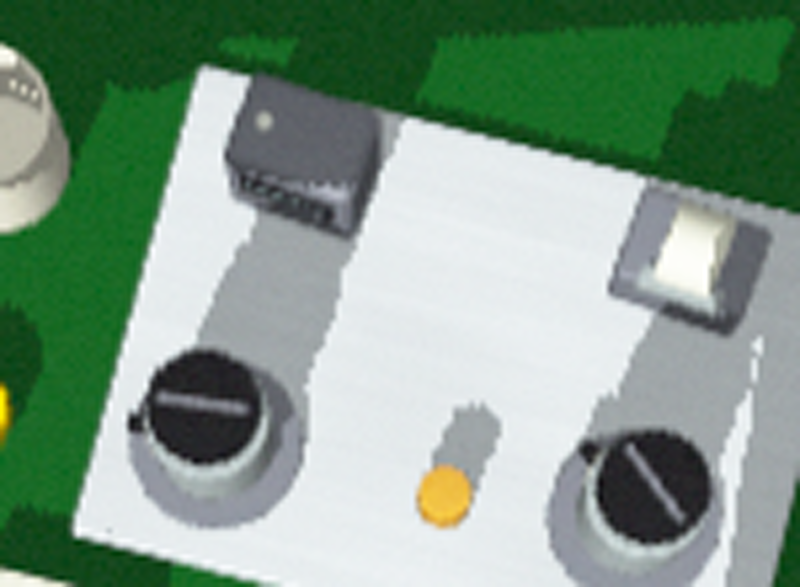

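The crop confirms it: scanner at (300,155) with its slotted face towards us, target lid at (205,405), fin at (137,422). The other lid is at (652,487) and its dispenser at (690,255). Next I work out the fin angle and the shift.

```bash
python3 - <<'E'
from h import *
from scipy.spatial.transform import Rotation as R
c=calibration("top")
f=lambda u,v,z:onz(c,180+u*150/800,90+v*110/587,z)
C=np.array([.578,.189]);eye=np.array([.697,.151])
for z in(.024,.032):
  p=f(137,422,z)[:2]-C;print("fin",p,np.arctan2(p[1],p[0]))
b=f(158,400,.122)-f(248,409,.122);print("bar",np.arctan2(b[1],b[0]),"lidc",f(205,405,.122))
e=eye-C;print("eye",np.hypot(*e),np.arctan2(e[1],e[0]))
s=read_state();T=R.from_rotvec(s["tcp_rot"]).as_matrix();print(T.round(3),T.T@(np.r_[C,.2]-s["tool_pos"]))
E
```

```text
fin [0.00770242 0.03820604] 1.3718606702459193
fin [0.00617918 0.03742342] 1.4071575160793366
bar 1.488086621057547 lidc [0.57590397 0.18536227 0.122     ]
eye 0.12491997438360287 -0.3090930025625903
[[-0.966  0.257 -0.001]
 [ 0.257  0.966 -0.002]
 [ 0.    -0.002 -1.   ]] [-0.51006328 -0.34313987  0.03075361]
```

Request:
{"name": "step_arm", "arguments": {"commands": [{"fingers": -1,"dx": -0.05,"dy": -0.034,"dz": 0},{"fingers": -1,"dx": -0.1,"dy": -0.068},{"fingers": -1,"dx": -0.15,"dy": -0.102},{"fingers": -1,"dx": -0.2,"dy": -0.136},{"fingers": -1,"dx": -0.25,"dy": -0.17},{"fingers": -1,"dx": -0.3,"dy": -0.204},{"fingers": -1,"dx": -0.35,"dy": -0.238},{"fingers": -1,"dx": -0.4,"dy": -0.27}]}}

```text
invalid input
```

Request:
{"name": "step_arm", "arguments": {"commands": [{"fingers": -1,"dx": -0.05,"dy": -0.034,"dz": 0,"roll": 0},{"fingers": -1,"dx": -0.1,"dy": -0.068,"dz": 0,"roll": 0},{"fingers": -1,"dx": -0.15,"dy": -0.102,"dz": 0,"roll": 0},{"fingers": -1,"dx": -0.2,"dy": -0.136,"dz": 0,"roll": 0},{"fingers": -1,"dx": -0.25,"dy": -0.17,"dz": 0,"roll": 0},{"fingers": -1,"dx": -0.3,"dy": -0.204,"dz": 0,"roll": 0},{"fingers": -1,"dx": -0.35,"dy": -0.238,"dz": 0,"roll": 0},{"fingers": -1,"dx": -0.4,"dy": -0.27,"dz": 0,"roll": 0}], "squeeze": 60}}

```text
time: 1.1
tool_pos: [0.4914, 0.2868, 0.231]
tcp_rot: [-0.407, -3.115, 0.0]
wrist_force: [0.5, 0.4, -0.1]
width: 1.004
grip_force: 0.0
```

Request:
{"name": "step_arm", "arguments": {"commands": [{"fingers": -1,"dx": -0.05,"dy": -0.034,"dz": 0,"roll": 0},{"fingers": -1,"dx": -0.11,"dy": -0.072,"dz": 0,"roll": 0},{"fingers": -1,"dx": -0.11,"dy": -0.072,"dz": 0,"roll": 0},{"fingers": -1,"dx": -0.11,"dy": -0.072,"dz": 0,"roll": 0}]}}

```text
time: 1.6
tool_pos: [0.5782, 0.1904, 0.2306]
tcp_rot: [-0.409, -3.113, 0.0]
wrist_force: [-1.1, -0.0, 1.2]
width: 0.999
grip_force: 0.0
```

```bash
python3 - <<'E'
from h import *
from scipy.spatial.transform import Rotation as R
s=read_state();c=calibration("wrist");a,d=read_camera("wrist");np.savez("w1.npz",a=a,d=d)
cv2.imwrite("pics/3.png",a)
print(s["tool_pos"],s["q"],c["world_to_cam"])
v,u=np.mgrid[:384,:512];K=c["intrinsics"];Rm=c["world_to_cam"][:3,:3];o,_=ray(c,0,0)
P=o+((np.stack([u,v,0*u+1],-1)@np.linalg.inv(K).T)*[1,-1,-1])@Rm*d[...,None]
m=(abs(P[...,2]-.122)<.004)&(np.hypot(P[...,0]-.578,P[...,1]-.189)<.04)&(d>0)
q=P[m];print(len(q),(q.min(0)+q.max(0))/2,q.mean(0),q.max(0)-q.min(0))
(x,y),r=cv2.minEnclosingCircle(q[:,:2].astype(np.float32));print(x,y,r)
g=a.min(-1)>90; mm=m&g; qq=q=P[mm][:,:2];print("bar",len(qq),qq.mean(0))
w,V=np.linalg.eigh(np.cov(qq.T));print("bar angle",np.arctan2(V[1,1],V[0,1]),w**.5)
E
```

```text
[0.57820909 0.19035416 0.23058444] [ 2.76795855e-01  1.41185599e-01  1.75144552e+00  6.01498485e-04
  1.25044143e+00 -1.03269913e+00] [[ 2.58705519e-01  9.65956114e-01 -4.90462539e-04 -3.34268373e-01]
 [-9.19991342e-01  2.46240257e-01 -3.04928952e-01  5.24531486e-01]
 [-2.94427214e-01  7.93380241e-02  9.52374975e-01 -2.24399186e-01]
 [ 0.00000000e+00  0.00000000e+00  0.00000000e+00  1.00000000e+00]]
3052 [0.57840466 0.18754621 0.12120757] [0.57699343 0.1879562  0.12212768] [0.05504312 0.05486068 0.00638561]
0.5784396529197693 0.18773390352725983 0.027931703254580498
bar 226 [0.57856133 0.1871456 ]
bar angle 1.477812649785242 [0.00265059 0.01335777]
```

View pics/3.png

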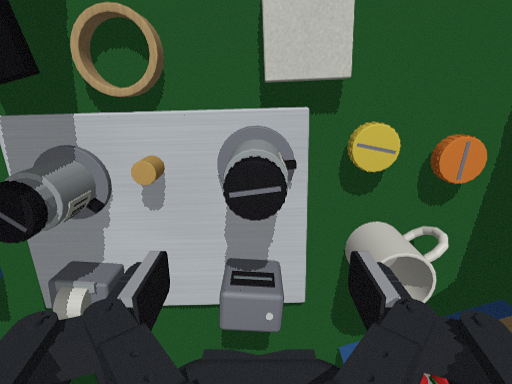

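The wrist view shows the target lid at (255,188), its fin at (290,165) and the scanner at (252,295), so the choice holds. I'll go down over the body, grip it and turn it directly.

Request:
{"name": "step_arm", "arguments": {"commands": [{"fingers": -1,"dx": -0.001,"dy": -0.0027,"dz": 0.0,"roll": 0},{"fingers": -1,"dx": -0.001,"dy": -0.0027,"dz": 0.05,"roll": 0},{"fingers": -1,"dx": -0.001,"dy": -0.0027,"dz": 0.09,"roll": 0},{"fingers": -1,"dx": -0.001,"dy": -0.0027,"dz": 0.12,"roll": 0},{"fingers": -1,"dx": -0.001,"dy": -0.0027,"dz": 0.15,"roll": 0},{"fingers": -1,"dx": -0.001,"dy": -0.0027,"dz": 0.17,"roll": 0},{"fingers": -1,"dx": -0.001,"dy": -0.0027,"dz": 0.175,"roll": 0},{"fingers": -1,"dx": -0.001,"dy": -0.0027,"dz": 0.175,"roll": 0}]}}

```text
time: 2.65
tool_pos: [0.5789, 0.1884, 0.0567]
tcp_rot: [0.406, 3.115, 0.0]
wrist_force: [0.2, -0.1, 0.5]
width: 0.996
grip_force: 0.0
```

Request:
{"name": "step_arm", "arguments": {"commands": [{"fingers": 1,"dx": 0,"dy": 0,"dz": 0,"roll": 0},{"fingers": 1,"dx": 0,"dy": 0,"dz": 0,"roll": 0},{"fingers": 1,"dx": 0,"dy": 0,"dz": 0,"roll": 0},{"fingers": 1,"dx": 0,"dy": 0,"dz": 0,"roll": 0},{"fingers": 1,"dx": 0,"dy": 0,"dz": 0,"roll": 0},{"fingers": 1,"dx": 0,"dy": 0,"dz": 0,"roll": 0}], "squeeze": 60}}

```text
time: 3.4
tool_pos: [0.5794, 0.1865, 0.059]
tcp_rot: [0.406, 3.114, -0.003]
wrist_force: [-3.4, -5.2, 8.9]
width: 0.708
grip_force: 63.8
```

Request:
{"name": "step_arm", "arguments": {"commands": [{"fingers": 1,"dx": 0,"dy": 0,"dz": 0,"roll": 5},{"fingers": 1,"dx": 0,"dy": 0,"dz": 0,"roll": 12},{"fingers": 1,"dx": 0,"dy": 0,"dz": 0,"roll": 20},{"fingers": 1,"dx": 0,"dy": 0,"dz": 0,"roll": 28},{"fingers": 1,"dx": 0,"dy": 0,"dz": 0,"roll": 36},{"fingers": 1,"dx": 0,"dy": 0,"dz": 0,"roll": 44},{"fingers": 1,"dx": 0,"dy": 0,"dz": 0,"roll": 50},{"fingers": 1,"dx": 0,"dy": 0,"dz": 0,"roll": 50}]}}

```text
time: 4.4
tool_pos: [0.5786, 0.1854, 0.059]
tcp_rot: [1.686, 2.649, -0.006]
wrist_force: [-5.4, -10.4, 13.0]
width: 0.708
grip_force: 64.1
```

```bash
python3 - <<'E'
from h import *
s=read_state();print(s["torque"],s["q"],s["wrist_force"])
a,d=read_camera("side");u0,v0=130,120
cv2.imwrite("pics/4.png",cv2.resize(a[130:290,110:320],(787,600),interpolation=cv2.INTER_CUBIC))
E
```

```text
[-1.53094479  1.2463747  -0.31491008] [ 0.27101056  0.29902944  1.9010827  -0.00395069  0.9433544  -0.16386775] [ -5.36415397 -10.43130336  13.02699209]
```

View pics/4.png

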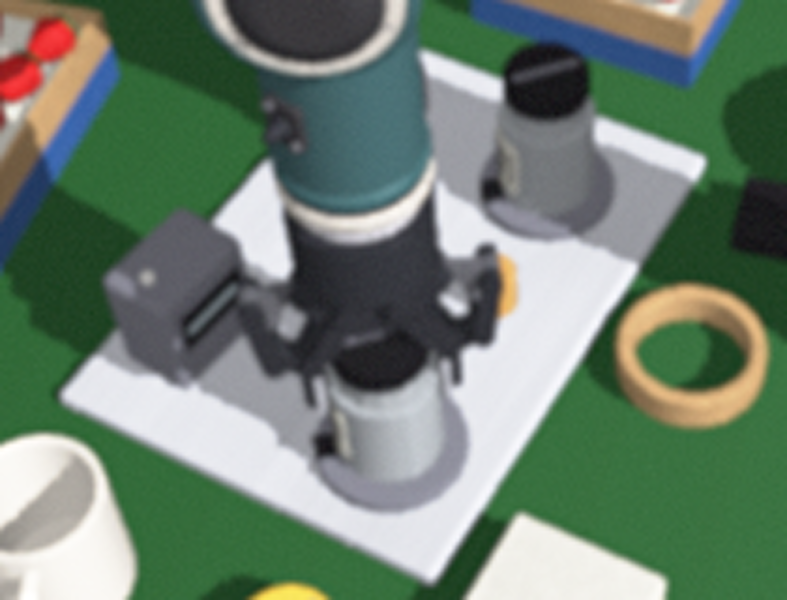

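The side view shows the body firmly in the fingers, with the fin and label at (330,440) moving towards the scanner. I'll turn the rest of the way.

Request:
{"name": "step_arm", "arguments": {"commands": [{"fingers": 1,"dx": 0,"dy": 0,"dz": 0,"roll": 5},{"fingers": 1,"dx": 0,"dy": 0,"dz": 0,"roll": 12},{"fingers": 1,"dx": 0,"dy": 0,"dz": 0,"roll": 20},{"fingers": 1,"dx": 0,"dy": 0,"dz": 0,"roll": 28},{"fingers": 1,"dx": 0,"dy": 0,"dz": 0,"roll": 36},{"fingers": 1,"dx": 0,"dy": 0,"dz": 0,"roll": 44},{"fingers": 1,"dx": 0,"dy": 0,"dz": 0,"roll": 48},{"fingers": 1,"dx": 0,"dy": 0,"dz": 0,"roll": 48}]}}

```text
time: 5.45
tool_pos: [0.5772, 0.1854, 0.059]
tcp_rot: [2.618, 1.735, -0.008]
wrist_force: [-8.8, -10.1, 15.8]
width: 0.709
grip_force: 64.5
```

Request:
{"name": "step_arm", "arguments": {"commands": [{"fingers": 1,"dx": 0,"dy": 0,"dz": 0,"roll": 0},{"fingers": 1,"dx": 0,"dy": 0,"dz": 0,"roll": 0},{"fingers": 1,"dx": 0,"dy": 0,"dz": 0,"roll": 0},{"fingers": 1,"dx": 0,"dy": 0,"dz": 0,"roll": 0},{"fingers": 1,"dx": 0,"dy": 0,"dz": 0,"roll": 0},{"fingers": -1,"dx": 0,"dy": 0,"dz": 0,"roll": 0},{"fingers": -1,"dx": 0,"dy": 0,"dz": 0,"roll": 0},{"fingers": -1,"dx": 0,"dy": 0,"dz": 0,"roll": 0}]}}

```text
time: 6.45
tool_pos: [0.5792, 0.1883, 0.0566]
tcp_rot: [2.618, 1.737, 0.002]
wrist_force: [-0.2, 0.6, 0.1]
width: 1.001
grip_force: 0.0
```

Request:
{"name": "step_arm", "arguments": {"commands": [{"fingers": -1,"dx": 0,"dy": 0,"dz": 0,"roll": 0},{"fingers": -1,"dx": 0,"dy": 0,"dz": 0,"roll": 0},{"fingers": -1,"dx": 0,"dy": 0,"dz": -0.03,"roll": 0},{"fingers": -1,"dx": 0,"dy": 0,"dz": -0.07,"roll": 0},{"fingers": -1,"dx": 0,"dy": 0,"dz": -0.12,"roll": 0},{"fingers": -1,"dx": 0,"dy": 0,"dz": -0.17,"roll": 0},{"fingers": -1,"dx": 0,"dy": 0,"dz": -0.17,"roll": 0},{"fingers": -1,"dx": 0,"dy": 0,"dz": -0.17,"roll": 0}]}}

```text
time: 7.45
tool_pos: [0.5784, 0.188, 0.226]
tcp_rot: [-2.618, -1.737, 0.0]
wrist_force: [-0.1, 0.8, 0.4]
width: 0.996
grip_force: 0.0
```

```bash
cat > w.py <<'E'
from h import *
import sys
from scipy.spatial.transform import Rotation as R
s=read_state();c=calibration("wrist");a,d=read_camera("wrist")
cv2.imwrite(sys.argv[1],a)
T=R.from_rotvec(s["tcp_rot"]).as_matrix()
print(s["tool_pos"],s["q"],"yang",np.arctan2(T[1,1],T[0,1]))
v,u=np.mgrid[:384,:512];K=c["intrinsics"];Rm=c["world_to_cam"][:3,:3];o,_=ray(c,0,0)
P=o+((np.stack([u,v,0*u+1],-1)@np.linalg.inv(K).T)*[1,-1,-1])@Rm*d[...,None]
r=np.hypot(P[...,0]-.5785,P[...,1]-.1875)
m=(abs(P[...,2]-.122)<.004)&(r<.04)&(d>0);q=P[m]
(x,y),rr=cv2.minEnclosingCircle(q[:,:2].astype(np.float32));print("lid",x,y,rr)
print("offset tool",T.T@(np.array([x,y,0])-s["tool_pos"]))
qq=P[m&(a.min(-1)>90)][:,:2];w,V=np.linalg.eigh(np.cov(qq.T));print("bar",np.arctan2(V[1,1],V[0,1]),len(qq),w**.5)
m=(a.max(-1)<40)&(P[...,2]<.05)&(P[...,2]>.015)&(r<.056)&(r>.03)&(d>0);f=P[m]
if len(f):f=f.mean(0);print("fin",m.sum(),f,np.arctan2(f[1]-y,f[0]-x))
E
python3 w.py pics/5.png
```

```text
[0.57844727 0.18795407 0.22598069] [ 2.73223021e-01  1.42332386e-01  1.75873351e+00 -1.19535318e-05
  1.24071876e+00  6.72481463e-01] yang -0.3992545759218327
lid 0.5779988765716553 0.1873718947172165 0.027865903452038765
offset tool [-6.81664411e-04 -1.54470007e-04  2.25980805e-01]
bar 2.9124678356815097 251 [0.00722962 0.01353503]
fin 93 [0.61574274 0.17639225 0.03425138] -0.2830861678538601
```

View pics/5.png

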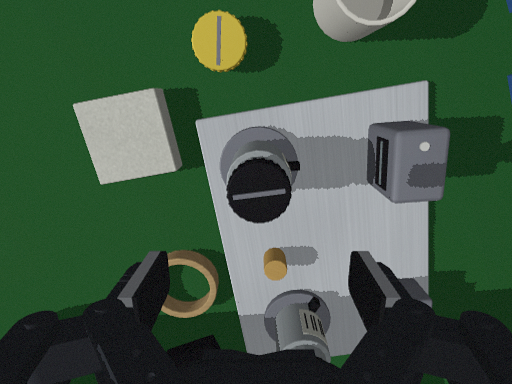

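After the scan the fin at (292,165) points at the scanner at (405,160): -0.283 rad against about -0.30 wanted, and the canister stood still throughout. Now I grip the lid with the wrist centred.

Request:
{"name": "step_arm", "arguments": {"commands": [{"fingers": -1,"dx": -0.0007,"dy": 0,"dz": 0.02,"roll": -8},{"fingers": -1,"dx": -0.0007,"dy": 0,"dz": 0.04,"roll": -16},{"fingers": -1,"dx": -0.0007,"dy": 0,"dz": 0.06,"roll": -24},{"fingers": -1,"dx": -0.0007,"dy": 0,"dz": 0.08,"roll": -32},{"fingers": -1,"dx": -0.0007,"dy": 0,"dz": 0.1,"roll": -38},{"fingers": -1,"dx": -0.0007,"dy": 0,"dz": 0.125,"roll": -38},{"fingers": -1,"dx": -0.0007,"dy": 0,"dz": 0.133,"roll": -38},{"fingers": -1,"dx": -0.0007,"dy": 0,"dz": 0.133,"roll": -38}]}}

```text
time: 8.5
tool_pos: [0.5771, 0.1869, 0.0915]
tcp_rot: [-1.909, -2.493, 0.005]
wrist_force: [-0.4, 0.3, 0.8]
width: 1.004
grip_force: 0.0
```

Request:
{"name": "step_arm", "arguments": {"commands": [{"fingers": 1,"dx": 0,"dy": 0,"dz": 0,"roll": 0},{"fingers": 1,"dx": 0,"dy": 0,"dz": 0,"roll": 0},{"fingers": 1,"dx": 0,"dy": 0,"dz": 0,"roll": 0},{"fingers": 1,"dx": 0,"dy": 0,"dz": 0,"roll": 0},{"fingers": 1,"dx": 0,"dy": 0,"dz": 0,"roll": 0},{"fingers": 1,"dx": 0,"dy": 0,"dz": 0,"roll": 0}], "squeeze": 50}}

```text
time: 9.25
tool_pos: [0.5792, 0.1875, 0.0949]
tcp_rot: [1.909, 2.493, 0.002]
wrist_force: [-1.8, -0.0, 5.6]
width: 0.614
grip_force: 52.9
```

Request:
{"name": "step_arm", "arguments": {"commands": [{"fingers": 1,"dx": 0,"dy": 0,"dz": 0,"roll": 5},{"fingers": 1,"dx": 0,"dy": 0,"dz": 0,"roll": 10},{"fingers": 1,"dx": 0,"dy": 0,"dz": 0,"roll": 15},{"fingers": 1,"dx": 0,"dy": 0,"dz": 0,"roll": 20},{"fingers": 1,"dx": 0,"dy": 0,"dz": 0,"roll": 25},{"fingers": 1,"dx": 0,"dy": 0,"dz": 0,"roll": 30},{"fingers": 1,"dx": 0,"dy": 0,"dz": 0,"roll": 35},{"fingers": 1,"dx": 0,"dy": 0,"dz": 0,"roll": 40}]}}

```text
time: 10.25
tool_pos: [0.5788, 0.1866, 0.0948]
tcp_rot: [2.648, 1.688, 0.0]
wrist_force: [-3.5, -3.6, 7.3]
width: 0.614
grip_force: 52.8
```

```bash
python3 - <<'E'
from h import *
s=read_state();print(s["torque"],s["q"],s["wrist_force"])
a,d=read_camera("side")
cv2.imwrite("pics/6.png",cv2.resize(a[130:290,110:320],(787,600),interpolation=cv2.INTER_CUBIC))
E
```

```text
[-0.61019976  0.49495743  0.36567315] [ 0.27176629  0.25683328  1.87922181 -0.00188541  1.00490033  0.70864996] [-3.52107624 -3.60511762  7.2736832 ]
```

View pics/6.png

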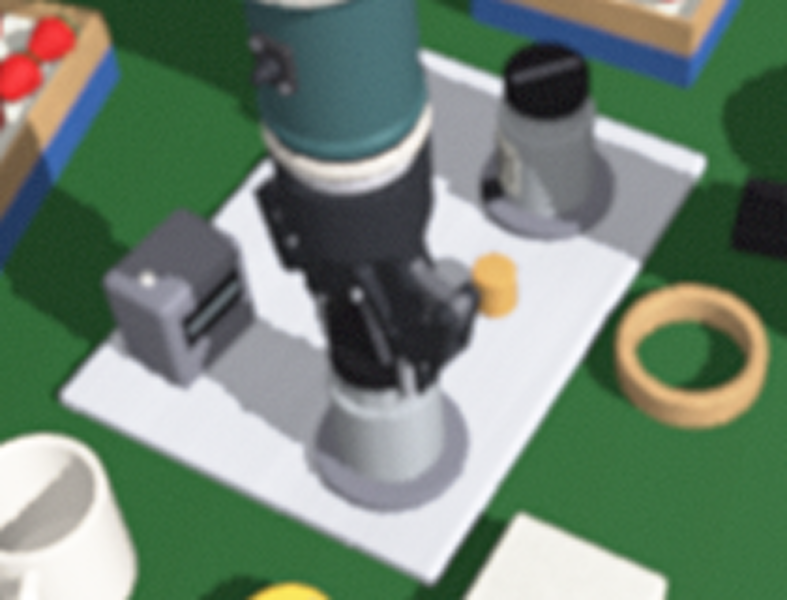

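The side view shows the lid gripped at (385,340) and the fin hidden behind the canister. The twist of 0.37 N m suggests the canister is being dragged, so I check the fin with the wrist camera.

```bash
sed -i 's/^(x,y),rr=.*/x,y=.5785,.1875/; s/^qq=.*//' w.py; python3 w.py pics/7.png
```

```text
[0.57879254 0.18654212 0.09482831] [ 2.71720057e-01  2.56842363e-01  1.87925169e+00 -1.85145692e-03
  1.00493918e+00  7.11701785e-01] yang -0.4389889343778228
offset tool [ 0.00082039 -0.00080887  0.0948266 ]
fin 153 [0.61239822 0.16502584 0.03300211] -0.5854524157162468
```

View pics/7.png

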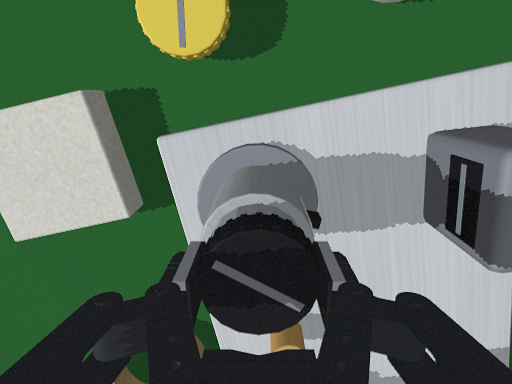

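The wrist view shows the fin at (313,218), now at -0.585 rad, so clockwise is the closing way and it dragged the canister. I'll turn anticlockwise by about 106° (0.35 + 1.5 rad).

Request:
{"name": "step_arm", "arguments": {"commands": [{"fingers": 1,"dx": 0,"dy": 0,"dz": 0,"roll": -6},{"fingers": 1,"dx": 0,"dy": 0,"dz": 0,"roll": -13},{"fingers": 1,"dx": 0,"dy": 0,"dz": 0,"roll": -20},{"fingers": 1,"dx": 0,"dy": 0,"dz": 0,"roll": -27},{"fingers": 1,"dx": 0,"dy": 0,"dz": 0,"roll": -34},{"fingers": 1,"dx": 0,"dy": 0,"dz": 0,"roll": -41},{"fingers": 1,"dx": 0,"dy": 0,"dz": 0,"roll": -48},{"fingers": 1,"dx": 0,"dy": 0,"dz": 0,"roll": -55}]}}

```text
time: 11.35
tool_pos: [0.5792, 0.1879, 0.0948]
tcp_rot: [1.562, 2.724, 0.003]
wrist_force: [-1.3, 0.4, 5.3]
width: 0.617
grip_force: 52.5
```

Request:
{"name": "step_arm", "arguments": {"commands": [{"fingers": 1,"dx": 0,"dy": 0,"dz": 0,"roll": -7},{"fingers": 1,"dx": 0,"dy": 0,"dz": 0,"roll": -14},{"fingers": 1,"dx": 0,"dy": 0,"dz": 0,"roll": -21},{"fingers": 1,"dx": 0,"dy": 0,"dz": 0,"roll": -28},{"fingers": 1,"dx": 0,"dy": 0,"dz": 0,"roll": -35},{"fingers": 1,"dx": 0,"dy": 0,"dz": 0,"roll": -42},{"fingers": 1,"dx": 0,"dy": 0,"dz": 0,"roll": -51},{"fingers": 1,"dx": 0,"dy": 0,"dz": 0,"roll": -51}]}}

```text
time: 12.35
tool_pos: [0.5797, 0.1874, 0.0949]
tcp_rot: [0.244, 3.129, 0.001]
wrist_force: [-0.5, -1.3, 5.6]
width: 0.614
grip_force: 52.6
```

```bash
python3 w.py pics/8.png;python3 -c "
from h import *;s=read_state();print(s['torque'],s['wrist_force'])"
```

```text
[0.57969189 0.18741753 0.09486544] [ 2.71973502e-01  2.57287728e-01  1.87860928e+00 -3.26763420e-04
  1.00275674e+00 -1.14274965e+00] yang 1.4148998878685743
offset tool [ 0.00145474 -0.0001955   0.0948616 ]
[-0.11533658  0.03911058  0.08572969] [-1.06973607 -0.93239333  4.54924708]
```

View pics/8.png

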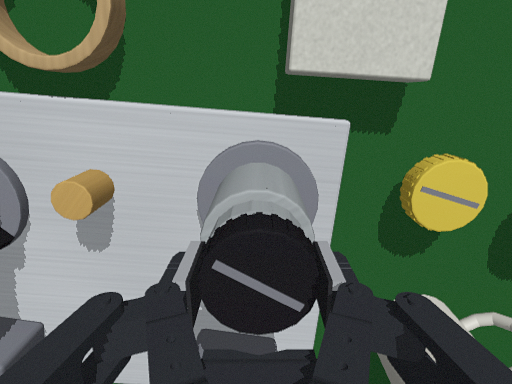

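The wrist view shows the lid at (258,270) still firmly gripped, the fin hidden below it and the twist low, so it turned freely. I'll lift gently.

Request:
{"name": "step_arm", "arguments": {"commands": [{"fingers": 1,"dx": 0,"dy": 0,"dz": -0.003,"roll": 0},{"fingers": 1,"dx": 0,"dy": 0,"dz": -0.006,"roll": 0},{"fingers": 1,"dx": 0,"dy": 0,"dz": -0.009,"roll": 0},{"fingers": 1,"dx": 0,"dy": 0,"dz": -0.012,"roll": 0}]}}

```text
time: 12.9
tool_pos: [0.5782, 0.1873, 0.1052]
tcp_rot: [-0.244, -3.132, 0.0]
wrist_force: [-0.9, 0.6, -1.0]
width: 0.612
grip_force: 52.3
```

Force -1 N, about the lid's own weight, so it is coming off freely.

Request:
{"name": "step_arm", "arguments": {"commands": [{"fingers": 1,"dx": 0,"dy": 0,"dz": -0.012,"roll": 0},{"fingers": 1,"dx": 0,"dy": 0,"dz": -0.026,"roll": 0},{"fingers": 1,"dx": 0,"dy": 0,"dz": -0.04,"roll": 0},{"fingers": 1,"dx": 0,"dy": 0,"dz": -0.054,"roll": 0},{"fingers": 1,"dx": 0,"dy": 0,"dz": -0.066,"roll": 0},{"fingers": 1,"dx": 0,"dy": 0,"dz": -0.07,"roll": 0},{"fingers": 1,"dx": 0,"dy": 0,"dz": -0.07,"roll": 0},{"fingers": 1,"dx": 0,"dy": 0,"dz": -0.07,"roll": 0}]}}

```text
time: 13.9
tool_pos: [0.5779, 0.1872, 0.1745]
tcp_rot: [-0.243, -3.131, 0.001]
wrist_force: [-0.3, -1.0, -1.4]
width: 0.616
grip_force: 52.4
```

Request:
{"name": "step_arm", "arguments": {"commands": [{"fingers": 1,"dx": 0,"dy": 0,"dz": 0,"roll": 0},{"fingers": 1,"dx": 0,"dy": 0,"dz": 0,"roll": 0},{"fingers": 1,"dx": 0,"dy": 0,"dz": 0,"roll": 0},{"fingers": 1,"dx": 0,"dy": 0,"dz": 0,"roll": 0}]}}

```text
time: 14.4
tool_pos: [0.5784, 0.1873, 0.1752]
tcp_rot: [-0.243, -3.132, 0.0]
wrist_force: [0.7, -0.3, -1.0]
width: 0.61
grip_force: 52.4
```

```bash
python3 - <<'E'
from h import *
a,d=read_camera("side")
cv2.imwrite("pics/9.png",cv2.resize(a[130:290,110:320],(787,600),interpolation=cv2.INTER_CUBIC))
E
```

```text
(no output)
```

View pics/9.png

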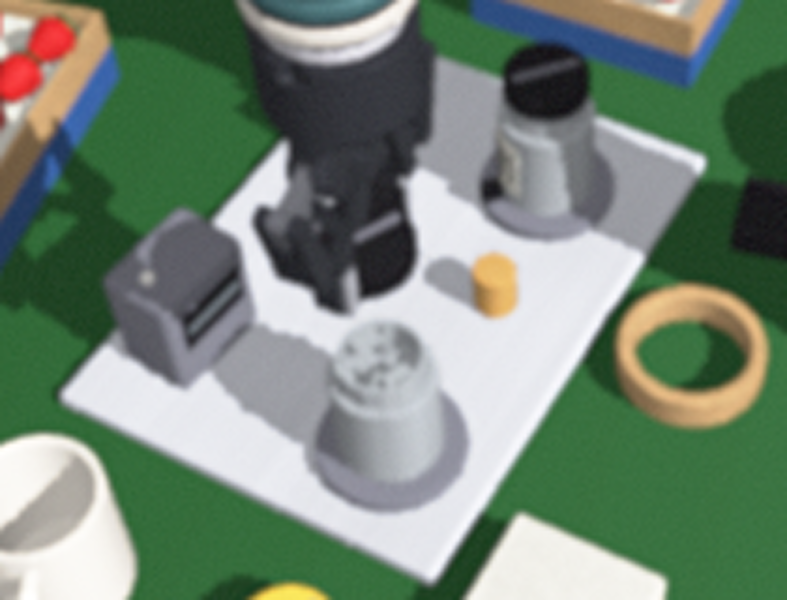

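The side view shows the lid in the gripper at (370,250), level and well above the open canister at (385,360). Everything else is untouched.

```bash
python3 -c "
from workcell import finish_job;print(finish_job())"
```

```text
the job is handed in; nothing more can be done
None
```

The job is handed in (no verdict was returned): the label was turned to the scanner and held still, the lid opened anticlockwise, and it is held level about 8 cm above its canister.

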